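Set a snap: index the die turret, then press the lever to the third click and hold

ROBOT

A 6-joint arm with a two-finger parallel gripper is mounted at the origin on the work surface. World frame = base frame: x ahead of the robot, y to its left, z up, the work surface at z = 0. Lengths are in mm, angles in rad, forces in N, time in s.
With the tool pointing down it reaches from about 350 to 775 mm from the base axis. Payload 7.3 kg.
Tool frame: the origin (TCP) lies midway between the tips of the shut fingers; the grasp point (between the pads) lies 19 mm behind it; x points along the fingers, y is the direction in which the jaws open and shut, and the axes are right-handed (so a half turn about x gives the same grasp; the last joint's range is limited). The gripper opens to 92 mm and grips with 3 to 60 N. Pads are 19 mm wide; open, the fingers measure 130 mm over their backs; the gripper's body (75 mm by 190 mm) begins 47 mm behind the grasp point.
Start: joints at [0.986, 0.342, 1.524, -0, 1.275, -0.146], TCP at [223.037, 475.289, 226.741] pointing down, gripper open.
Joint ranges: [-2.53, 2.53], [-0.77, 2.02], [0.04, 2.7], [-1, 4.14], [0.28, 2.66], [-3.11, 3.11]. Speed limits (rad/s): [2.57, 2.57, 3.14, 3.14, 3.14, 3.14].

INTERFACE

Orientations are given as [roll, pitch, yaw] about the fixed x, y, z axes, in that order (R = Rz(yaw) Ry(pitch) Rx(roll)).
In Python, from plant import bot gives the robot as it stands. The module is installed in compiled form; this text tells all that it offers.
- The arm moves only by the shell command python3 -m handwheel 'ROWS' [OPENING]. ROWS is JSON, a list that holds one entry, the list of rows, each a list of 4 numbers: the shift along the tool's x, y, z in cm, then the turn about the tool's x in rad. A call has 1 to 8 rows; each row shifts and turns the commanded pose from where the row before left it, along the tool's axes as they then stand; what a row does not reach is not made up. A row lasts 1/12 s, in which the tool goes at most 41.7 mm and 7.16 degrees, less where a joint would pass 70% of its speed; a pose out of reach is approached as far as the arm can. A call is refused whole if a number of a shift passes 4.17 or a number of a turn 0.125, either way. A call with a gripper value outside its range is refused whole. OPENING is the opening, from 0 (shut) to 1 (fully open), set as the call begins (- or left out, the last holds). The fingers move at their own pace and stop on an object; the grip force is fixed at half the most. Time passes only in rows, so rows that do not move let the fingers close. It gives the time, the measured TCP pose, the force and the opening at its end, in the units of the state.
- bot.get_obs(): the state, without advancing time (a new reading comes with each control period).
- bot.capture(name): name is "scene" or "top" or "wrist"; returns (picture, depth): 420x560x3 uint8, red, green, blue; 420x560 float32, mm along the optical axis (not along the pixel's ray), 0 where there is no reading.
- bot.camera_model(name): a dict with "fx", "fy", "cx", "cy" (pixels), "dist_coeffs" ([k1, k2, p1, p2, k3] as OpenCV has them; the pictures are not rectified), "position" and "rotation" of the camera in the world. Camera axes: x right, y down, z forward; pixel columns grow to the right and rows downward; lengths in mm; the calibration is good to about 2 mm. A picture is of the moment at which its call begins: read the wrist's pose just before it. camera_model takes no time and is no camera call; for the wrist camera it gives the pose at the moment of the call.
- bot.close_job(): hands the job in, once; it reports no verdict.
Trained networks look in the newest picture that a camera, given by its name, has taken for a name from the list of things; names that differ only in an ending like _2 or _b are one class to them, and where a whole thing is asked for, a point or a joint stands for the part that bears it (a point fixed in the world has none). Each returns a list of dicts, best first, with "conf" (0 to 1); they miss things now and then, are a little off and sometimes report something else, mostly with a low value. They report only what shows in the picture. A call takes as long as a camera call.
- bot.find_in(camera, label): "bbox" ([left, top, width, height] in pixels, round what is visible of it).
- bot.spot_point(camera, label): "point" ([column, row] in pixels: a listed point, or the origin of a listed thing).
The state is a dict: "time": time; "joint_positions": joint angles; "dq": joint speeds; "tau": joint torques, N m; "tool_pos": TCP position; "tcp_rot": TCP orientation; "contact_force": force on the tool from outside, world axes, zero at the start; "moment": the same for the moment, N m; "grip_width": finger opening in mm.
Only numpy, scipy, OpenCV 4.12 (cv2) and the standard library are available. Lean on these libraries where they do the work, as an engineer would, in place of code of your own. Each camera call takes 0.05 s, during which the arm holds its last target.

TASK

On the snap-setting press, turn the die turret by its pegs until the blue die clicks home under the ram. Then push the red-handled lever down past the first two clicks to the third and finish holding it there against its spring, without letting go; keep both dies seated in their cups and do not shift the spool, the box of snaps or the shears.

Things in the scene. Friction and masses are not known exactly. Their poses are not given: they have to be found in the camera images.
- press: White C-shaped bench press, fixed. Its frame (mm, z up) is used below; origin on the mat, lever on the +y side, turret on the -y side. Base plate 170 x 300 x 20, y -205..95. Column x -25..25, y 0..55; head at z 135..190, y -68..58, x -25..25. The steel ram hangs from the head at y -45: tip at z 108 with the lever up, some 5 mm above a die with it down.
- turret (a joint): Turret angle (rad), 0 at the start, counterclockwise from above positive, limits +-3.3. Aluminium disc, diameter 180, top at z 45, on a vertical axis. Six cups (38 outside, rim z 57) on radius 62, 60 degrees apart; the one under the ram at the start is empty. Each 60 degrees (1.047 rad) it clicks: it is pulled to the nearest click; turning it by a peg takes up to 4 N.
- turret_axis (a point): Point on the turret's axis (x 0, y -107, z 85 in the press frame); fixed. Round it, on radius 80, stand six upright black pegs, 12 mm in diameter, z 45 to z 90, midway between the cups: at a click they are at 0, 60, 120... degrees from the press's +x.
- peg_l (a point): Centre of the top (z 90) of the peg that at the start is on the side away from the ram, towards the press's -x (at -120 degrees); turns with the turret.
- peg_r (a point): Centre of the top (z 90) of the peg that at the start is on the side away from the ram, towards the press's +x (at -60 degrees); turns with the turret.
- under_ram (a point): Point on the ram's axis at the height of a seated die's top (x 0, y -45, z 70 in the press frame); fixed to the press. The blue die belongs under it.
- blue_die: Blue cylinder, 27 mm diameter, 22 mm tall, brass stud on top, about 60 g, loose in a cup (30 mm inside, floor at z 48) of the turret, one of the two cups beside the ram's: 60 degrees from it, on the press's +x or -x side. Origin at the centre of its underside.
- red_die: Red cylinder of the same size, in the other of those two cups. Not wanted now; it rides along. Origin at the centre of its underside.
- lever (a joint): Lever angle a (rad): 0 up at rest, grows as it is pushed down; clicks at 0.3, 0.6, 0.9, stop at 1.05. Pivot along the press's x at y 0, z 160; the grip's axis is at y = 170 cos(0.5 - a), z = 160 + 170 sin(0.5 - a). A spring returns it from every angle, the clicks do not hold it; pushing at the grip takes about 3 to 9 N.
- grip: The lever's red grip: a round sleeve, free to roll on its axis, 22 mm in diameter and 75 mm long along the press's x (x -34..41), clear above. Origin on its axis at the press's x 0; moves with the lever. A steel arm 12 mm thick, at x 36, joins it to the pivot.
- spool: Yellow thread spool, 38 mm diameter, 50 mm tall, loose, standing beyond the press. Leave it alone. Origin under its centre.
- snap_box: Open white box with coloured snaps, 100 x 150 x 35 mm, loose, beyond the press. Leave it alone. Origin under its centre.
- shears: Orange-handled shears lying flat, about 190 x 70 mm, 10 mm high, loose, to the lever's side of the press. Leave them alone. Origin at their pivot; blades along +y, handles along -y.

How it is judged:
By the outcome, as a careful person would: the job done as asked, in the order asked, and still so for the second after the job is handed in, while the arm keeps its last pose, push and grip.
It also fails if it takes over 51 s, if anything falls off the work surface, if the arm or the gripper's body presses on something with over 40 N, if the wrist force passes 120 N, or if a joint passes its speed limit or range.

## Working session

There is one attempt and no reset: what is moved stays moved. The work goes in short steps, Python scripts to look and compute and a shell command to move; the robot and the scene stay as the last step left them, time stands still between calls to the robot, and variables do not carry over. Pictures are saved under pics/ and viewed, and the job is handed in when it is done.

```bash
mkdir -p pics; ls; python3 - <<'E'
from plant import bot
import cv2
print(bot.get_obs())
for n in ["scene","top"]:
    p,d=bot.capture(n); cv2.imwrite(f"pics/{n}0.png",p[:,:,::-1])
    m=bot.camera_model(n); print(n,m)
    for l in ["turret_axis","peg_l","peg_r","under_ram","blue_die","red_die","grip","spool","snap_box","shears","press"]:
        r=bot.spot_point(n,l)[:2]
        print(l,[( [round(float(v)) for v in q["point"]],round(q["conf"],2),float(d[min(419,int(q["point"][1])),min(559,int(q["point"][0]))])) for q in r])
E
```

```text
pics
{'time': 0.0, 'joint_positions': array([ 9.85975633e-01,  3.42743409e-01,  1.52505633e+00,  1.72794266e-05,
        1.27538311e+00, -1.45994883e-01]), 'dq': array([-0.00173232,  0.00083251, -0.00105943,  0.00022907,  0.00075812,
       -0.00081899]), 'tau': array([-2.58349050e-03, -4.31266594e+01, -2.44199646e+01,  7.14870170e-02,
        5.63182938e-02, -1.96111473e-04]), 'tool_pos': array([222.79843507, 474.91552983, 226.02050828]), 'tcp_rot': array([-1.72718133,  1.56920605, -2.16601218]), 'contact_force': array([0.08204354, 0.22037265, 1.02923894]), 'moment': array([ 0.04941642, -0.00586683, -0.0281086 ]), 'grip_width': 91.85907076145196}
scene {'fx': 394.35771057537914, 'fy': 394.35771057537914, 'cx': 277.4860186895919, 'cy': 205.61407455092143, 'dist_coeffs': array([0.01777486, 0.        , 0.        , 0.        , 0.        ]), 'position': array([1116.16077462,  -48.43245934,  598.95358849]), 'rotation': array([-2.24322735,  0.02271832,  1.27835254])}
turret_axis [([199, 244], 0.83, 797.3197021484375)]
peg_l [([156, 261], 0.79, 705.0891723632812), ([168, 228], 0.66, 770.525
[... 851 characters left out ...]
[346, 230], 0.74, 838.6031494140625)]
peg_l [([376, 262], 0.98, 796.2195434570312), ([386, 225], 0.73, 806.5346069335938)]
peg_r [([376, 262], 0.98, 796.2195434570312), ([386, 225], 0.73, 806.5346069335938)]
under_ram [([388, 225], 0.63, 877.962646484375), ([318, 224], 0.58, 711.8786010742188)]
blue_die [([324, 250], 0.72, 820.3988647460938)]
red_die [([333, 203], 0.54, 838.399658203125)]
grip [([214, 179], 0.89, 658.5833129882812)]
spool [([260, 161], 0.78, 873.3577270507812), ([321, 254], 0.5, 816.6394653320312)]
snap_box [([324, 248], 0.73, 822.4617919921875), ([337, 161], 0.59, 917.1022338867188)]
shears [([183, 171], 0.9, 904.3779907226562)]
press [([293, 221], 0.75, 715.2279663085938)]
```

View pics/scene0.png

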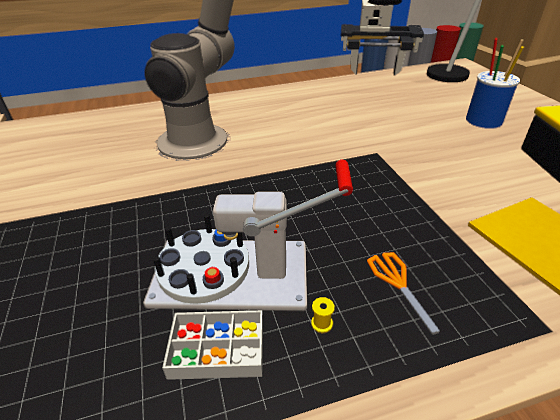

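View pics/top0.png

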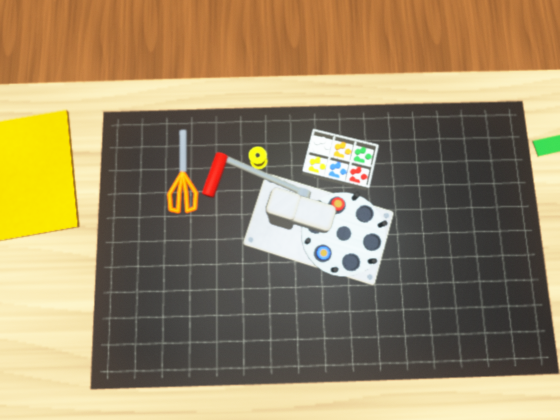

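The top view shows the press with the lever toward image left (grip at 214,175). The blue die is at (323,253), on the side nearest the robot, which is press -x. The red die is at (338,204), and the spool, box and shears are on the far side. Next I'll fit the press pose from depth.

```bash
cat > h.py <<'E'
import numpy as np, cv2, json
from scipy.spatial.transform import Rotation as R
def rot(r): return R.from_euler('xyz',r).as_matrix()
def K(m): return np.array([[m['fx'],0,m['cx']],[0,m['fy'],m['cy']],[0,0,1]])
def cloud(m,d):
    v,u=np.mgrid[:420,:560]
    q=cv2.undistortPoints(np.stack([u.ravel(),v.ravel()],1).astype(float)[:,None],K(m),m['dist_coeffs'])[:,0]
    z=d.ravel().astype(float)
    P=np.c_[q*z[:,None],z]@rot(m['rotation']).T+m['position']
    P[z==0]=np.nan
    return P.reshape(420,560,3)
def proj(m,P):
    P=np.atleast_2d(np.asarray(P,float)); M=rot(m['rotation'])
    Pc=(P-m['position'])@M
    return cv2.projectPoints(Pc,np.zeros(3),np.zeros(3),K(m),m['dist_coeffs'])[0][:,0]
def ray_at_z(m,px,z):
    q=cv2.undistortPoints(np.array([[px]],float),K(m),m['dist_coeffs'])[0,0]
    d=rot(m['rotation'])@np.array([q[0],q[1],1]); return m['position']+d*(z-m['position'][2])/d[2]
E
python3 - <<'E'
from plant import bot
from h import *
p,d=bot.capture("top"); m=bot.camera_model("top"); C=cloud(m,d)
np.savez("top0.npz",p=p,d=d)
for name,px in [("mat",(450,330)),("plate",(262,225)),("disc",(326,227)),("head",(300,205)),("hub",(344,233))]: print(name,C[px[1],px[0]].round(1))
print("axis z85",ray_at_z(m,(346,230),85)); 
for q in ((376,262),(386,225)): print("peg",ray_at_z(m,q,90).round(1))
Z=C[:,:,2]; sub=np.zeros((420,560),bool); sub[170:290,235:400]=1
def rect(lo,hi,bright=0):
    k=(sub&(Z>lo)&(Z<hi)&(p.min(2)>bright)).astype(np.uint8)
    n,l,s,_=cv2.connectedComponentsWithStats(k); 
    ii=1+np.argmax(s[1:,4]); 
    P=C[k>0]; 
    return P
P=rect(10,30,110); r=cv2.minAreaRect(P[:,:2].astype(np.float32)); print("plate",len(P),r, np.median(P[:,2]))
P=rect(180,200,110); r=cv2.minAreaRect(P[:,:2].astype(np.float32)); print("head",len(P),r,np.median(P[:,2]))
P=rect(38,52,110); c=cv2.minEnclosingCircle(P[:,:2].astype(np.float32)); print("disc",len(P),c,np.median(P[:,2]))
g=(p[:,:,0]>150)&(p[:,:,1]<60)&(p[:,:,2]<60); g[:, 240:]=0
print("grip",np.nanmedian(C[g],0),cv2.minAreaRect(C[g][:,:2].astype(np.float32)))
E
```

```text
mat [ 349.8 -273.2   -0.5]
plate [587.7 128.   19.6]
disc [561.1   6.5 186.1]
head [601.8  51.5 187.8]
hub [561.6 -45.7  55.7]
axis z85 [564.85241652 -45.47965797  85.        ]
peg [ 498.6 -101.    90. ]
peg [ 572.2 -126.3   90. ]
plate 3419 ((612.82177734375, -7.402618408203125), (300.40850830078125, 249.56161499023438), 70.98234558105469) 18.631302633364612
head 1958 ((606.2957763671875, 56.82263946533203), (141.02545166015625, 67.13703155517578), 71.12532806396484) 189.57531568334775
disc 3171 ((565.8785400390625, -12.472526550292969), 122.06700134277344) 43.853153986961956
grip [649.11194022 194.02352066 249.4688928 ] ((688.628173828125, 198.46287536621094), (153.1803741455078, 43.84212875366211), 3.8244247436523438)
```

```bash
python3 - <<'E'
from plant import bot
from h import *
from scipy.optimize import minimize
f=np.load("top0.npz"); p,d=f['p'],f['d']; m=bot.camera_model("top"); C=cloud(m,d); Z=C[:,:,2]
# plate: silhouette mask of non-mat (z>10) vs projected model IoU on plate+disc
sub=np.zeros((420,560),bool); sub[170:290,235:400]=1
plate=sub&(abs(Z-19)<5)&(p.min(2)>110)
n,l,s,_=cv2.connectedComponentsWithStats(plate.astype(np.uint8)); print(s[s[:,4]>30])
disc=sub&(abs(Z-44)<5)&(p.min(2)>90)
def W(q,pts): 
    c,s=np.cos(q[2]),np.sin(q[2]); return (np.atleast_2d(pts)[:,:2]-q[:2])@np.array([[c,-s],[s,c]])
def W2(q,pts):
    pts=np.atleast_2d(pts).astype(float);c,s=np.cos(q[2]),np.sin(q[2]); o=pts.copy(); o[:,:2]=pts[:,:2]@np.array([[c,s],[-s,c]])+q[:2]; return o
# mask of plate outline: region visible bright/any z>8 inside window, excluding box
near=sub&(Z>10)&(Z<60)
A=C[plate|disc][:,:2]; 
# negative: mat points
mat=np.zeros_like(sub); mat[150:310,215:420]=1; mat&=(Z<8)&(Z>-10)
B=C[mat][:,:2]
def sd(q,pts):
    L=W(q,pts); dx=abs(L[:,0])-85; dy=abs(L[:,1]+55)-150
    return np.maximum(dx,dy)
D=C[disc][:,:2]; Pl=C[plate][:,:2]
pad=C[plate&0==0] if False else None
def cost(q):
    a=np.clip(sd(q,Pl),0,12).sum()+np.clip(-sd(q,B),0,12).sum()
    r=np.hypot(*(W(q,D)-[0,-107]).T); r2=np.hypot(*(W(q,Pl)-[0,-107]).T)
    return a+np.clip(r-90,0,12).sum()+np.clip(90-r2,0,12).sum()
best=min((minimize(cost,[590+dx,55+dy,-.33],method='Nelder-Mead',options=dict(initial_simplex=[[590+dx,55+dy,-.33],[600+dx,55+dy,-.33],[590+dx,65+dy,-.33],[590+dx,55+dy,-.25]])) for dx in(-10,5,20) for dy in(-10,5,20)),key=lambda r:r.fun)
q=best.x; print(q,best.fun); np.save("q.npy",q)
for nm in("top","scene"):
    mm=bot.camera_model(nm); im=cv2.imread(f"pics/{nm}0.png"); im=cv2.resize(im,None,fx=1,fy=1)
    def dr(pts,col,cl=True): cv2.polylines(im,[proj(mm,W2(q,pts)).round().astype(int)],cl,col,1)
    dr([[-85,-205,20],[85,-205,20],[85,95,20],[-85,95,20]],(0,255,0))
    t=np.linspace(0,6.28,60); dr(np.c_[90*np.cos(t),-107+90*np.sin(t),0*t+45],(255,0,255))
    for k in range(6):
        a=k*np.pi/3; dr(np.c_[80*np.cos(a)+6*np.cos(t),-107+80*np.sin(a)+6*np.sin(t),0*t+90],(0,255,255))
    for r in [.5]: dr([[-34,170*np.cos(r),160+170*np.sin(r)],[41,170*np.cos(r),160+170*np.sin(r)]],(255,255,0))
    dr([[-25,-68,190],[25,-68,190],[25,58,190],[-25,58,190]],(255,0,0))
    x0,y0=(170,110) if nm=="top" else (120,140)
    cv2.imwrite(f"pics/fit_{nm}.png",cv2.resize(im[y0:y0+200,x0:x0+260],None,fx=3,fy=3))
def show(n,v): print(n,W2(q,[v]).round(1))
show("axis",[0,-107,85]); 
for k in range(6): show(k*60,[80*np.cos(k*np.pi/3),-107+80*np.sin(k*np.pi/3),90])
for r in(.5,.2,-.1,-.4,-.45): show(r,[0,170*np.cos(r),160+170*np.sin(r)])
E
```

```text
[[     0      0    560    420 232024]
 [   270    174     63     27    287]
 [   243    180     73     88   2255]
 [   374    206     19     35    215]
 [   345    250     38     35    341]]
[ 5.97224365e+02  5.57739959e+01 -3.31178767e-01] 1024.3872348212144
axis [[562.4 -45.4  85. ]]
0 [[638.1 -71.4  90. ]]
60 [[622.8   7.1  90. ]]
120 [[547.1  33.1  90. ]]
180 [[486.8 -19.4  90. ]]
240 [[502.1 -97.9  90. ]]
300 [[ 577.7 -123.9   90. ]]
0.5 [[645.7 196.9 241.5]]
0.2 [[651.4 213.3 193.8]]
-0.1 [[652.2 215.7 143. ]]
-0.4 [[648.1 203.8  93.8]]
-0.45 [[647.  200.5  86.1]]
```

View pics/fit_top.png

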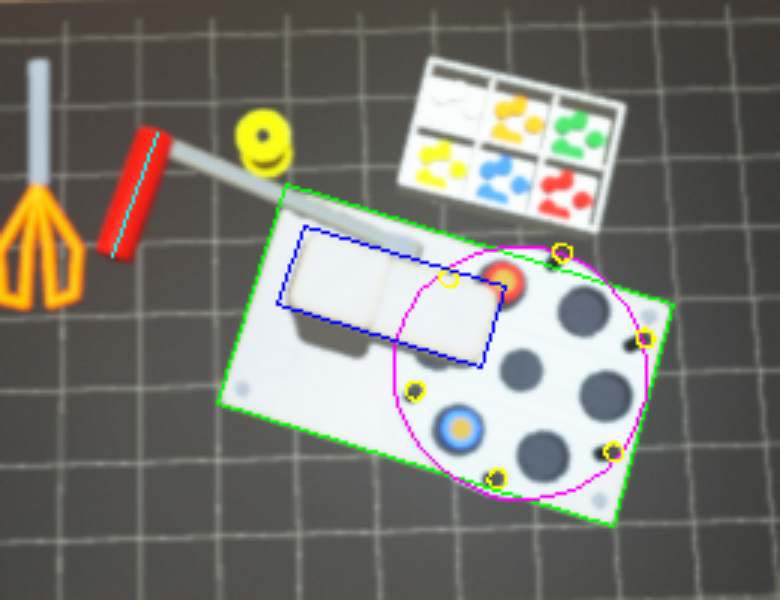

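View pics/fit_scene.png

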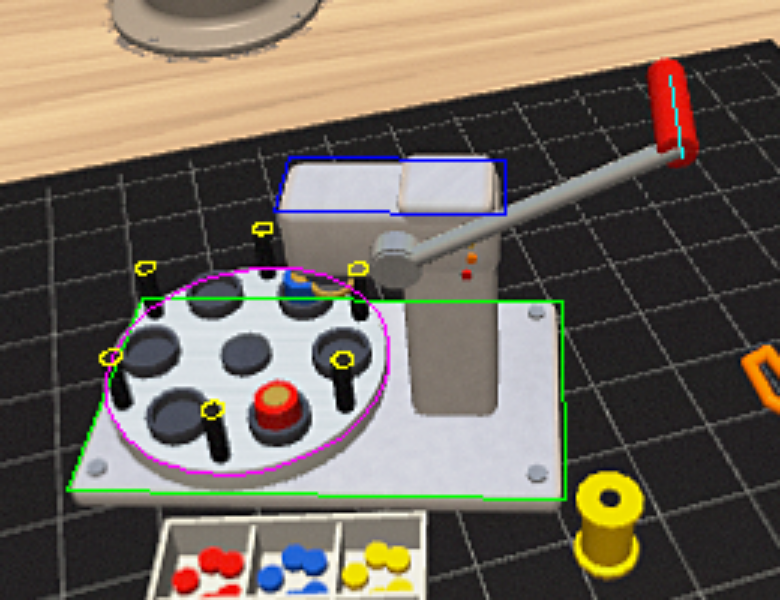

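The fit matches the top picture within 2–3 mm. Blue sits at 150° about the axis, so the turret must turn -60° (clockwise). I'll straddle peg_l with part-open fingers and swing it from -120° to 180°, which is clear of the ram.

```bash
cat >> h.py <<'E'
q=np.load("q.npy") 
def P2W(v):
    v=np.array(v,float);c,s=np.cos(q[2]),np.sin(q[2]); return np.array([c*v[0]-s*v[1]+q[0],s*v[0]+c*v[1]+q[1],v[2]])
def plan(target, jawdir_press=None, bot=None):
    """target press mm; jawdir_press: angle (rad) of jaw axis in press frame"""
    o=bot.get_obs(); Rt=rot(o['tcp_rot']); d=P2W(target)-o['tool_pos']
    print("t",round(float(o['time']),2),"pos",o['tool_pos'].round(1),"F",o['contact_force'].round(1),"w",round(float(o['grip_width']),1))
    ty=Rt[:,1]; yaw=np.arctan2(ty[1],ty[0])-q[2]
    pp=W_inv(o['tool_pos']); print("press pos",pp.round(1),"jaw deg press",np.degrees(yaw).round(1),"j6",o['joint_positions'][5].round(2))
    print("delta tool cm",(Rt.T@d/10).round(2))
    if jawdir_press is not None:
        e=(jawdir_press-yaw+np.pi/2)%np.pi-np.pi/2
        print("turn about tool x needed",-round(e,3), "(tool-x down)", Rt[:,0].round(3))
def W_inv(w):
    c,s=np.cos(q[2]),np.sin(q[2]); d=np.array(w[:2])-q[:2]; return np.array([c*d[0]+s*d[1],-s*d[0]+c*d[1],w[2]])
E
python3 - <<'E'
from plant import bot
from h import *
t=np.radians(240)
plan([80*np.cos(t),-107+80*np.sin(t),130],t+np.pi/2,bot)
E
```

```text
t 1.25 pos [223.1 475.3 226.8] F [-0.2 -0.   0.7] w 92.0
press pos [-490.2  275.1  226.8] jaw deg press 83.8 j6 -0.15
delta tool cm [  9.67 -40.04  49.61]
turn about tool x needed -1.155 (tool-x down) [ 0.  0. -1.]
```

```bash
python3 -m handwheel '[[[0,-2.5,3.1,0],[0,-2.5,3.1,0],[0,-2.5,3.1,0],[0,-2.5,3.1,0],[0,-2.5,3.1,0],[0,-2.5,3.1,0],[0,-2.5,3.1,0],[0,-2.5,3.1,0]]]' 0.3
python3 -m handwheel '[[[0,-2.5,3.1,0],[0,-2.5,3.1,0],[0,-2.5,3.1,0],[0,-2.5,3.1,0],[0,-2.5,3.1,0],[0,-2.5,3.1,0],[0,-2.5,3.1,0],[0,-2.5,3.1,0]]]'
python3 -m handwheel '[[[0,0,0,-0.115],[0,0,0,-0.115],[0,0,0,-0.115],[0,0,0,-0.115],[0,0,0,-0.115],[0,0,0,-0.115],[0,0,0,-0.115],[0,0,0,-0.115]]]'
python3 -m handwheel '[[[0,0,0,-0.115],[0,0,0,-0.115],[0,0,0,0],[0,0,0,0]]]'
python3 - <<'E'
from plant import bot
from h import *
t=np.radians(240)
plan([80*np.cos(t),-107+80*np.sin(t),130],t+np.pi/2,bot)
p,d=bot.capture("wrist"); cv2.imwrite("pics/w1.png",p[:,:,::-1])
p,d=bot.capture("top"); cv2.imwrite("pics/t1.png",cv2.resize(p[110:310,170:430,::-1],None,fx=3,fy=3))
print(bot.spot_point("wrist","peg_l"))
m=bot.camera_model("wrist")
for k in range(6): print(k*60,proj(m,P2W([80*np.cos(k*np.pi/3),-107+80*np.sin(k*np.pi/3),90])).round())
E
```

```text
time: 1.92
tool_pos: [363.0, 187.1, 227.0]
tcp_rot: [0.811, 1.57, 0.373]
contact_force: [1.2, 0.7, 0.3]
grip_width: 42.9
time: 2.58
tool_pos: [502.6, -99.6, 226.8]
tcp_rot: [0.58, 1.57, 0.141]
contact_force: [0.9, 0.4, 0.4]
grip_width: 27.3
time: 3.25
tool_pos: [502.1, -97.5, 226.7]
tcp_rot: [0.885, 1.571, 1.371]
contact_force: [-0.1, 0.3, 0.4]
grip_width: 27.2
time: 3.58
tool_pos: [502.1, -97.5, 226.7]
tcp_rot: [0.061, 1.571, 0.768]
contact_force: [-0.5, -0.1, -0.3]
grip_width: 27.9
t 3.58 pos [502.1 -97.5 226.7] F [-0.5 -0.1 -0.3] w 27.9
press pos [ -40.1 -175.9  226.7] jaw deg press 149.5 j6 -2.62
delta tool cm [ 9.67 -0.03 -0.03]
turn about tool x needed -0.008 (tool-x down) [ 0.  0. -1.]
[{'point': [284.2, 194.5], 'conf': 0.88}, {'point': [220.9, 228.7], 'conf': 0.62}, {'point': [261.1, 285.7], 'conf': 0.19}]
0 [[223. 294.]]
60 [[282. 322.]]
120 [[341. 293.]]
180 [[345. 230.]]
240 [[281. 195.]]
300 [[218. 231.]]
```

The networks see peg_l at (284,194.5) in the wrist picture against a prediction of (281,195), about 1 mm apart. I'll descend around it and check.

```bash
python3 -m handwheel '[[[2.5,0,0,0],[2.5,0,0,0],[2.5,0,0,0],[2.0,0,0,0],[1.0,0,0,0],[0,0,0,0]]]'
python3 - <<'E'
from plant import bot
from h import *
p,d=bot.capture("wrist"); cv2.imwrite("pics/w2.png",p[:,:,::-1])
E
```

```text
time: 4.23
tool_pos: [500.9, -97.1, 119.7]
tcp_rot: [2.067, 1.567, 2.777]
contact_force: [-0.3, -0.0, 0.8]
grip_width: 27.7
```

View pics/w2.png

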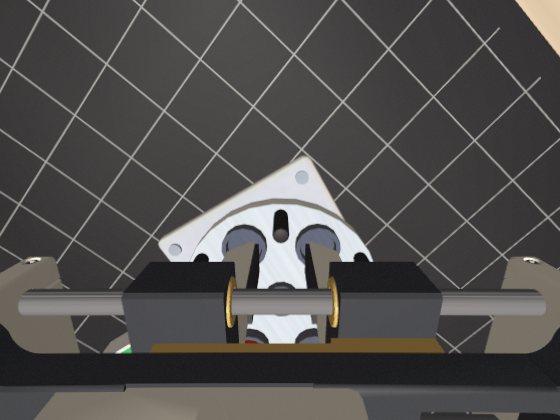

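In the wrist view the peg (281,225) sits midway between the fingers (250 and 312). I'll continue down.

```bash
python3 -m handwheel '[[[1.5,0,0,0],[1.5,0,0,0],[1.4,0,0,0],[1.0,0,0,0],[0,0,0,0]]]'
python3 - <<'E'
from plant import bot
from h import *
t=np.radians(240)
plan([80*np.cos(t),-107+80*np.sin(t),66],t+np.pi/2,bot)
p,d=bot.capture("wrist"); cv2.imwrite("pics/w3.png",p[:,:,::-1])
p,d=bot.capture("scene"); cv2.imwrite("pics/s3.png",cv2.resize(p[140:340,60:320,::-1],None,fx=3,fy=3))
E
```

```text
time: 4.7
tool_pos: [501.8, -97.4, 67.1]
tcp_rot: [2.017, 1.57, 2.728]
contact_force: [-0.2, 0.4, -0.1]
grip_width: 27.5
t 4.7 pos [501.8 -97.4  67.1] F [-0.2  0.4 -0.1] w 27.5
press pos [ -40.4 -175.9   67.1] jaw deg press 149.7 j6 -2.62
delta tool cm [ 0.11 -0.05 -0.01]
turn about tool x needed -0.005 (tool-x down) [-0.001  0.001 -1.   ]
```

View pics/w3.png

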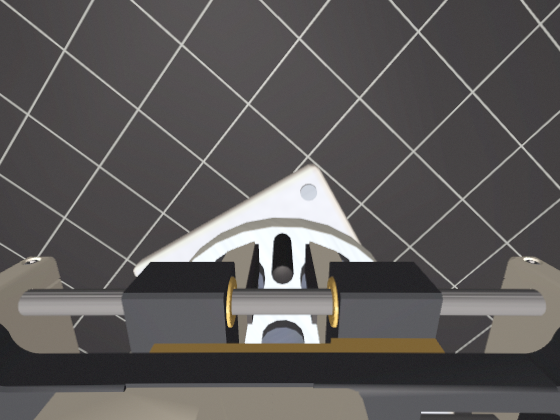

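View pics/s3.png

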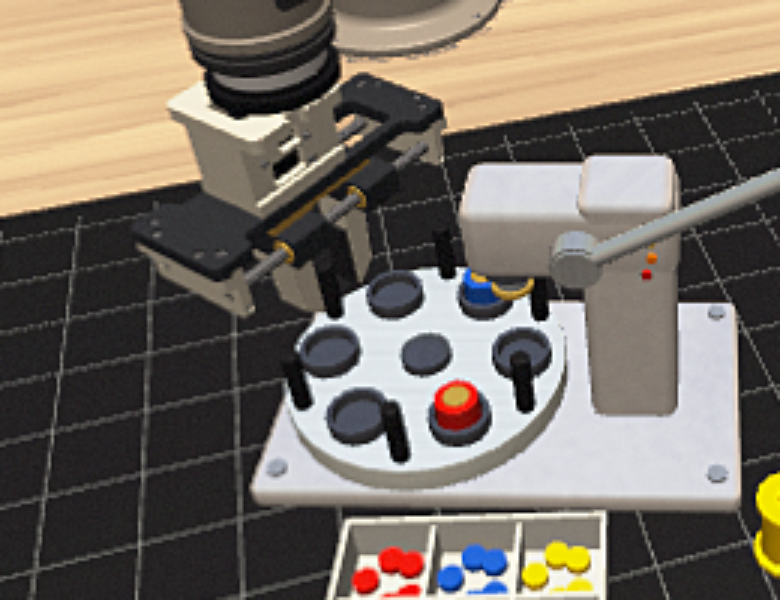

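The peg stands between the pads with the tips at z 67. Now the 60° clockwise swing, in 4° rows.

```bash
python3 -m handwheel '[[[0,0.56,0.02,0.07],[0,0.56,0.02,0.07],[0,0.56,0.02,0.07],[0,0.56,0.02,0.07],[0,0.56,0.02,0.07],[0,0.56,0.02,0.07],[0,0.56,0.02,0.07]]]'
python3 -m handwheel '[[[0,0.56,0.02,0.07],[0,0.56,0.02,0.07],[0,0.56,0.02,0.07],[0,0.56,0.02,0.07],[0,0,0,0]]]'
python3 -m handwheel '[[[0,0.56,0.02,0.07],[0,0.56,0.02,0.07],[0,0.56,0.02,0.07],[0,0.56,0.02,0.07],[0,0,0,0],[0,0,0,0]]]'
python3 - <<'E'
from plant import bot
from h import *
plan([-80,-107,66],np.pi/2,bot)
p,d=bot.capture("wrist"); cv2.imwrite("pics/w4.png",p[:,:,::-1])
p,d=bot.capture("scene"); cv2.imwrite("pics/s4.png",cv2.resize(p[140:340,60:320,::-1],None,fx=3,fy=3))
E
```

```text
time: 5.38
tool_pos: [485.4, -63.6, 69.1]
tcp_rot: [-0.889, 1.568, -0.671]
contact_force: [-1.2, -3.2, 0.4]
grip_width: 27.7
time: 5.8
tool_pos: [483.8, -39.5, 69.1]
tcp_rot: [0.305, 1.568, 0.243]
contact_force: [-0.1, 3.2, -0.3]
grip_width: 27.7
time: 6.3
tool_pos: [487.9, -18.8, 68.5]
tcp_rot: [0.093, 1.569, -0.243]
contact_force: [-0.6, 0.1, 1.0]
grip_width: 27.3
t 6.3 pos [487.9 -18.8  68.5] F [-0.6  0.1  1. ] w 27.3
press pos [ -79.1 -106.1   68.5] jaw deg press 89.8 j6 -1.43
delta tool cm [ 0.25 -0.09 -0.09]
turn about tool x needed -0.004 (tool-x down) [ 0.002 -0.    -1.   ]
```

View pics/w4.png

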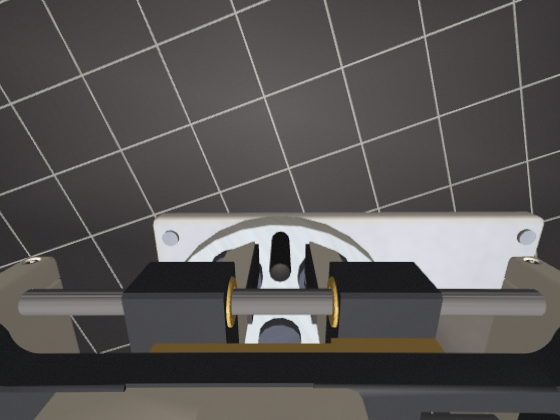

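View pics/s4.png

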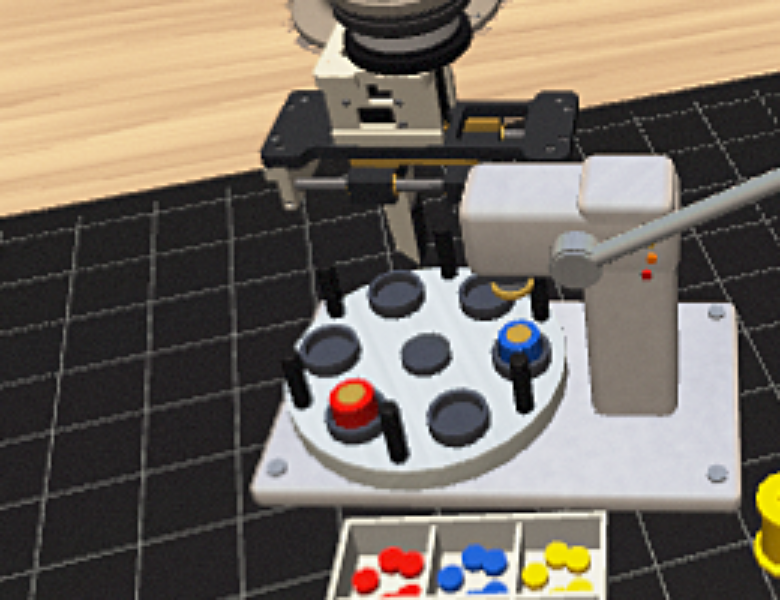

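The blue die is now under the ram and the pegs are back at their click positions in the scene view (same pixels as before). Red is seated and the peg is free between the pads with no side force. Next: straight up, then over to the lever.

```bash
python3 -m handwheel '[[[-2,0,0,0],[-3,0,0,0],[-3.5,0,0,0],[-3.5,0,0,0],[-3.5,0,0,0],[-3.5,0,0,0],[-3.5,0,0,0],[-1.5,0,0,0]]]'
python3 -m handwheel '[[[0,0,0,0.112],[0,0,0,0.112],[0,0,0,0.112],[0,0,0,0.112],[0,0,0,0.112],[0,0,0,0.112],[0,0,0,0.112]]]' 0
python3 -m handwheel '[[[0,0,0,0.112],[0,0,0,0.112],[0,0,0,0.112],[0,0,0,0.112],[0,0,0,0.112],[0,0,0,0.112],[0,0,0,0.112],[0,0,0,0]]]'
python3 - <<'E'
from plant import bot
from h import *
plan([0,149.2,300],0,bot)
p,d=bot.capture("top"); m=bot.camera_model("top"); cv2.imwrite("pics/t5.png",cv2.resize(p[110:310,170:430,::-1],None,fx=3,fy=3))
C=cloud(m,d); g=(p[:,:,0]>140)&(p[:,:,1]<70)&(p[:,:,2]<70); g[:,240:]=0
g&=C[:,:,2]>200; P=C[g]; L=np.array([W_inv(x) for x in P]); print(len(P),"grip press extents",np.percentile(L,[2,50,98],axis=0).round(1))
E
```

```text
time: 7.07
tool_pos: [488.3, -19.3, 312.8]
tcp_rot: [0.136, 1.563, -0.202]
contact_force: [0.2, -0.1, -0.6]
grip_width: 27.5
time: 7.65
tool_pos: [487.1, -19.1, 307.8]
tcp_rot: [0.322, 1.571, -0.805]
contact_force: [0.4, 0.1, -0.1]
grip_width: 0.5
time: 8.32
tool_pos: [487.2, -19.0, 307.9]
tcp_rot: [1.506, 1.571, -0.404]
contact_force: [0.6, -0.1, -1.1]
grip_width: 0.8
t 8.32 pos [487.2 -19.  307.9] F [ 0.6 -0.1 -1.1] w 0.8
press pos [ -79.8 -106.5  307.9] jaw deg press -0.4 j6 0.14
delta tool cm [  0.79   7.78 -25.63]
turn about tool x needed -0.008 (tool-x down) [ 0. -0. -1.]
561 grip press extents [[-33.  138.8 242.2]
 [  2.1 147.3 249.4]
 [ 38.3 158.3 252.7]]
```

View pics/t5.png

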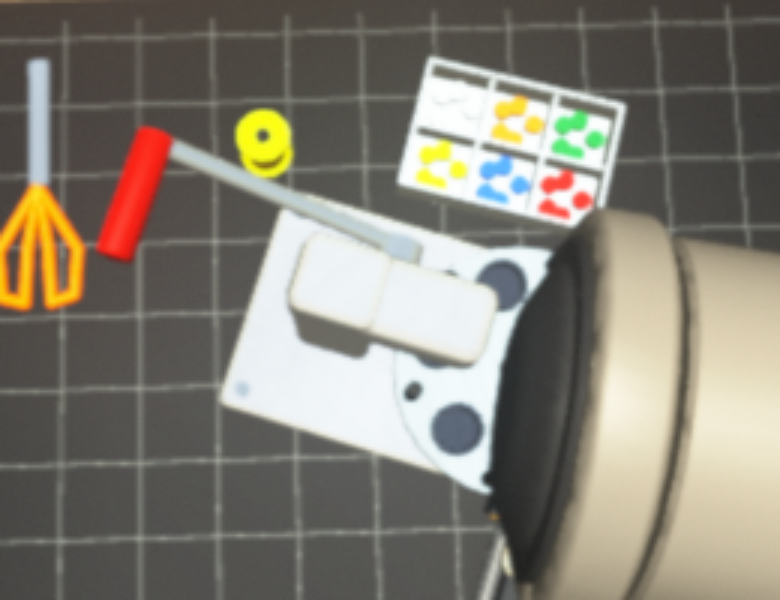

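The lever is unchanged: measured grip centre in the press frame is y ≈ 148.5 and top z ≈ 252.7, matching the model (149.2 and 252.5).

```bash
python3 -m handwheel '[[[0,1.1,-3.6,0],[0,1.1,-3.6,0],[0,1.1,-3.6,0],[0,1.1,-3.6,0],[0,1.1,-3.6,0],[0,1.1,-3.6,0],[0,1.1,-3.6,0],[0,0,0,0]]]'
python3 - <<'E'
from plant import bot
from h import *
plan([0,150,265],0,bot)
p,d=bot.capture("wrist"); cv2.imwrite("pics/w6.png",p[:,:,::-1])
p,d=bot.capture("scene"); cv2.imwrite("pics/s6.png",cv2.resize(p[60:260,200:460,::-1],None,fx=3,fy=3))
E
```

```text
time: 9.03
tool_pos: [645.1, 199.0, 304.2]
tcp_rot: [-1.802, 1.568, 2.583]
contact_force: [1.4, -0.1, -0.4]
grip_width: 0.2
t 9.03 pos [645.1 199.  304.2] F [ 1.4 -0.1 -0.4] w 0.2
press pos [ -1.3 151.  304.2] jaw deg press 0.3 j6 0.51
delta tool cm [3.92 0.14 0.1 ]
turn about tool x needed 0.004 (tool-x down) [-0.003  0.002 -1.   ]
```

View pics/w6.png

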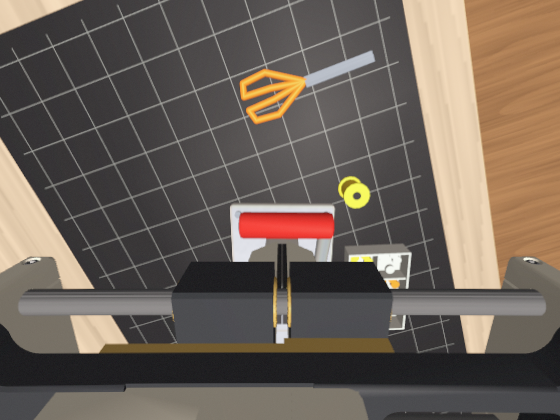

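View pics/s6.png

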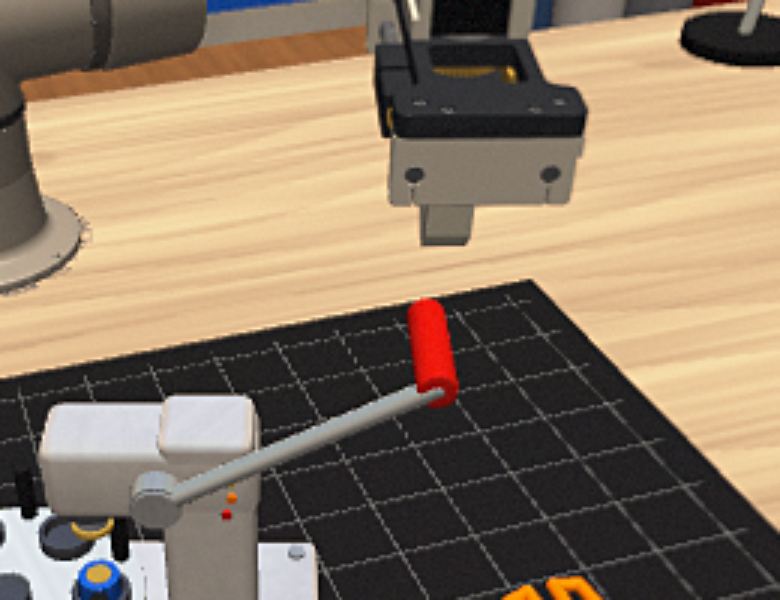

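Closed fingers are centred over the grip (grip at (286,225) in the wrist view, fingertips pointing at its middle). Descend to contact.

```bash
python3 -m handwheel '[[[2,0.1,0.1,0],[1.5,0,0,0],[0.8,0,0,0],[0.3,0,0,0],[0,0,0,0]]]' 0
python3 -m handwheel '[[[0.3,0,0,0],[0.3,0,0,0],[0.3,0,-0.1,0],[0.3,0,-0.1,0],[0,0,0,0]]]'
python3 - <<'E'
from plant import bot
from h import *
plan([0,156.6,237],0,bot)
p,d=bot.capture("scene"); cv2.imwrite("pics/s7.png",cv2.resize(p[60:260,200:460,::-1],None,fx=3,fy=3))
E
```

```text
time: 9.55
tool_pos: [643.3, 191.7, 261.9]
tcp_rot: [-0.904, 1.57, -2.811]
contact_force: [0.6, 0.4, -0.3]
grip_width: 0.7
time: 9.97
tool_pos: [644.7, 194.9, 250.2]
tcp_rot: [2.262, 1.569, 0.355]
contact_force: [0.1, -1.0, 5.3]
grip_width: 0.3
t 9.97 pos [644.7 194.9 250.2] F [ 0.1 -1.   5.3] w 0.3
press pos [ -0.3 147.  250.2] jaw deg press -0.3 j6 0.52
delta tool cm [ 1.32  0.02 -0.96]
turn about tool x needed -0.004 (tool-x down) [ 0.002  0.001 -1.   ]
```

View pics/s7.png

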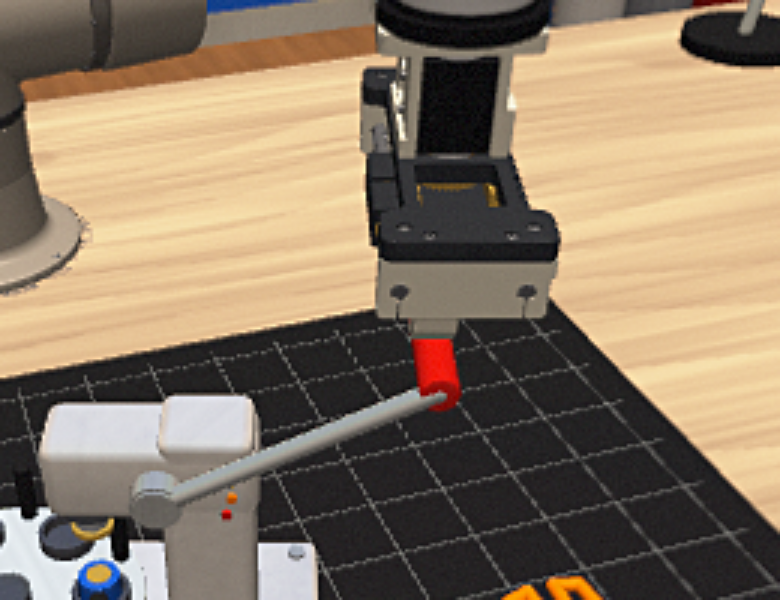

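The fingertips are in contact: 5.3 N at z 250. Now follow the arc.

```bash
python3 -m handwheel '[[[0.45,0,-0.4,0],[0.45,0,-0.35,0],[0.45,0,-0.3,0],[0.8,0,-0.28,0],[0.8,0,-0.27,0],[0,0,0,0]]]' 0
python3 - <<'E'
from plant import bot
from h import *
plan([0,166.6,204.8],0,bot)
p,d=bot.capture("scene"); cv2.imwrite("pics/s8.png",cv2.resize(p[60:260,200:460,::-1],None,fx=3,fy=3))
p,d=bot.capture("wrist"); cv2.imwrite("pics/w8.png",p[:,:,::-1])
E
```

```text
time: 10.52
tool_pos: [649.5, 210.5, 218.3]
tcp_rot: [-1.634, 1.569, 2.743]
contact_force: [2.3, 1.7, 3.7]
grip_width: 0.5
t 10.52 pos [649.5 210.5 218.3] F [2.3 1.7 3.7] w 0.5
press pos [ -0.9 163.3 218.3] jaw deg press -0.2 j6 0.54
delta tool cm [ 1.35  0.09 -0.33]
turn about tool x needed -0.004 (tool-x down) [-0.001  0.001 -1.   ]
```

View pics/s8.png

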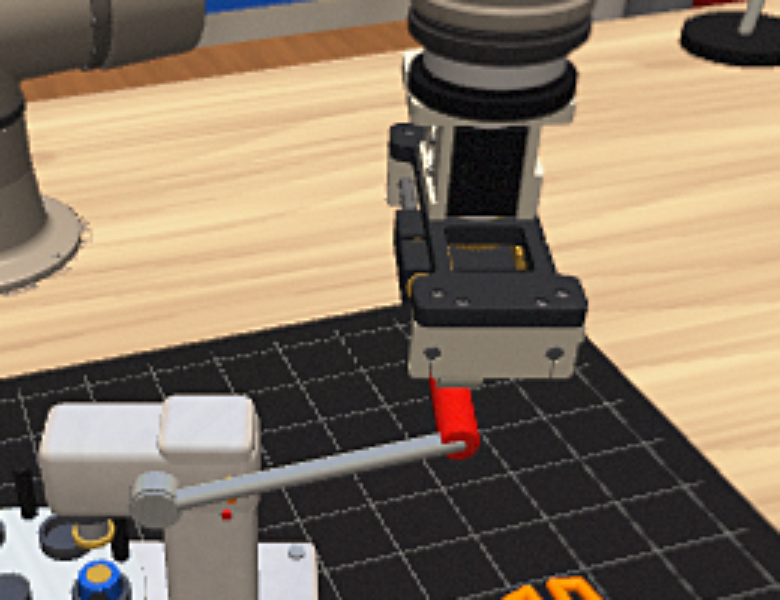

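```bash
python3 -m handwheel '[[[0.8,0,-0.2,0],[0.8,0,-0.15,0],[0.8,0,-0.13,0],[0.8,0,-0.1,0],[0.8,0,-0.06,0],[0.7,0,-0.03,0],[0,0,0,0]]]' 0
python3 - <<'E'
from plant import bot
from h import *
plan([0,166.6,137.2],0,bot)
E
```

```text
time: 11.2
tool_pos: [651.7, 215.9, 171.8]
tcp_rot: [-1.01, 1.57, -2.916]
contact_force: [1.6, 1.1, 5.1]
grip_width: 0.4
t 11.2 pos [651.7 215.9 171.8] F [1.6 1.1 5.1] w 0.4
press pos [ -0.6 169.1 171.8] jaw deg press -0.3 j6 0.54
delta tool cm [3.46 0.06 0.25]
turn about tool x needed -0.005 (tool-x down) [-0.001 -0.    -1.   ]
```

```bash
python3 -m handwheel '[[[0.85,0,-0.02,0],[0.85,0,0.05,0],[0.85,0,0.09,0],[0.85,0,0.13,0],[0,0,0,0]]]' 0
python3 -m handwheel '[[[0.6,0,0.14,0],[0.6,0,0.17,0],[0.4,0,0.12,0],[0,0,0,0]]]'
python3 - <<'E'
from plant import bot
from h import *
plan([0,156.6,104.8],0,bot)
p,d=bot.capture("scene"); cv2.imwrite("pics/s9.png",cv2.resize(p[120:320,200:460,::-1],None,fx=3,fy=3))
E
```

```text
time: 11.62
tool_pos: [650.9, 213.2, 138.1]
tcp_rot: [-0.677, 1.57, -2.584]
contact_force: [2.1, 1.3, 6.4]
grip_width: 0.1
time: 11.95
tool_pos: [649.6, 209.2, 122.8]
tcp_rot: [-0.629, 1.571, -2.536]
contact_force: [2.0, 1.7, 5.2]
grip_width: 0.1
t 11.95 pos [649.6 209.2 122.8] F [2.  1.7 5.2] w 0.1
press pos [ -0.4 162.1 122.8] jaw deg press -0.3 j6 0.54
delta tool cm [1.8  0.04 0.55]
turn about tool x needed -0.005 (tool-x down) [-0. -0. -1.]
```

View pics/s9.png

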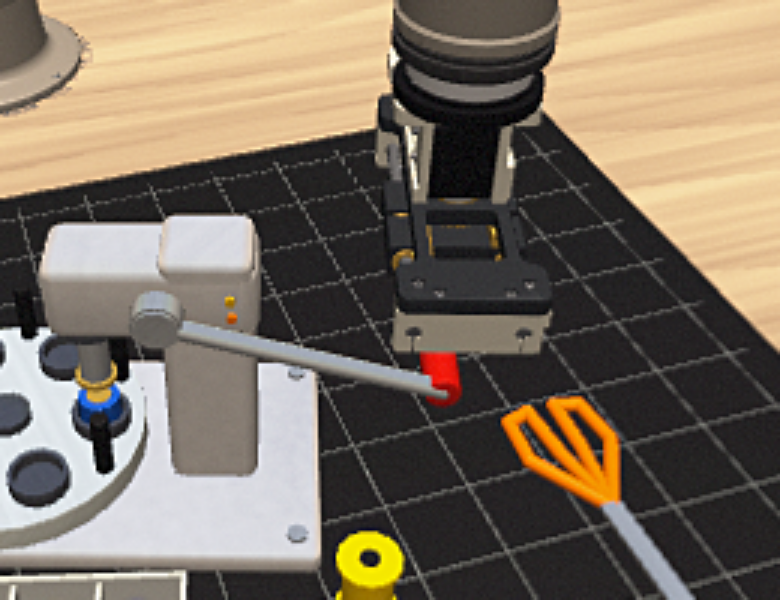

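The lever has passed the second click (a ≈ 0.79) and the ram is descending over the blue die. Final approach in small steps, watching the force.

```bash
python3 -m handwheel '[[[0.4,0,0.1,0],[0.4,0,0.12,0],[0,0,0,0]]]' 0
python3 -m handwheel '[[[0.3,0,0.1,0],[0.2,0,0.08,0],[0,0,0,0]]]'
python3 -m handwheel '[[[0.2,0,0.07,0],[0,0,0,0]]]'
python3 -m handwheel '[[[0.2,0,0.07,0],[0,0,0,0]]]'
python3 -m handwheel '[[[0.2,0,0.07,0],[0,0,0,0]]]'
python3 - <<'E'
from plant import bot
from h import *
plan([0,156.6,104.8],0,bot)
p,d=bot.capture("scene"); cv2.imwrite("pics/s10.png",cv2.resize(p[120:320,200:460,::-1],None,fx=3,fy=3))
E
```

```text
time: 12.25
tool_pos: [648.9, 207.2, 114.9]
tcp_rot: [-0.286, 1.571, -2.192]
contact_force: [1.4, 1.4, 3.8]
grip_width: 0.1
time: 12.5
tool_pos: [648.4, 205.6, 110.2]
tcp_rot: [2.088, 1.571, 0.181]
contact_force: [1.3, 2.0, 5.6]
grip_width: 0.5
time: 12.67
tool_pos: [648.2, 205.1, 108.4]
tcp_rot: [2.177, 1.57, 0.27]
contact_force: [0.8, 2.5, 5.7]
grip_width: 0.3
time: 12.83
tool_pos: [648.0, 204.4, 106.5]
tcp_rot: [2.218, 1.57, 0.311]
contact_force: [0.7, 1.7, 5.6]
grip_width: 0.0
time: 13.0
tool_pos: [647.8, 203.8, 104.6]
tcp_rot: [2.172, 1.57, 0.265]
contact_force: [0.1, 1.6, 5.6]
grip_width: 0.5
t 13.0 pos [647.8 203.8 104.6] F [0.1 1.6 5.6] w 0.5
press pos [ -0.3 156.4 104.6] jaw deg press -0.3 j6 0.53
delta tool cm [-0.02  0.03 -0.02]
turn about tool x needed -0.005 (tool-x down) [ 0.001  0.    -1.   ]
```

View pics/s10.png

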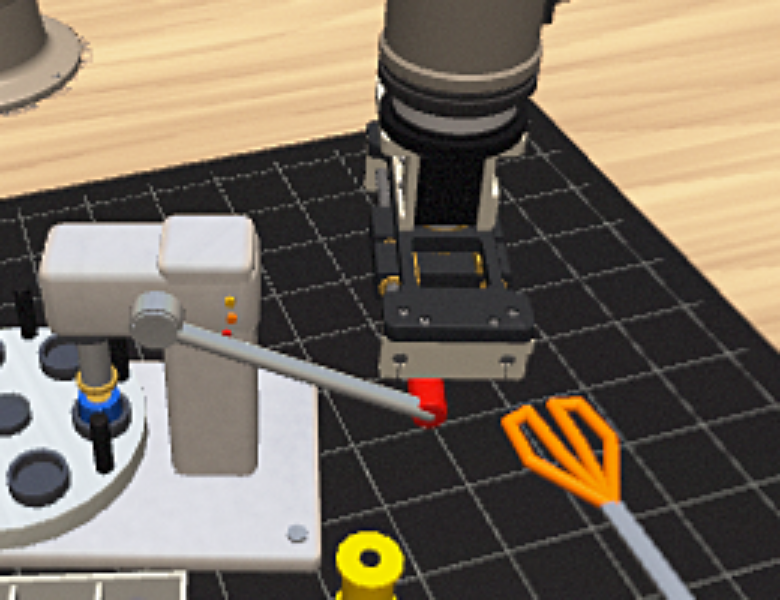

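```bash
python3 -m handwheel '[[[0.2,0,0.07,0],[0,0,0,0]]]' 0
python3 - <<'E'
from plant import bot
from h import *
plan([0,156.6,104.8],0,bot)
from scipy.optimize import minimize_scalar
p,d=bot.capture("scene"); m=bot.camera_model("scene"); C=cloud(m,d)
im=p[:,:,::-1].copy()
# compare arm centerline overlays for several a
big=cv2.resize(im[200:300,235:365],None,fx=6,fy=6,interpolation=cv2.INTER_CUBIC)
for a,col in((.8,(255,0,0)),(.9,(0,255,0)),(1.0,(0,0,255))):
    r=.5-a; pts=proj(m,[P2W([42,t*np.cos(r),160+t*np.sin(r)]) for t in(0,60,170)])
    cv2.polylines(big,[((pts-[235,200])*6+3).round().astype(int)],False,col,1)
cv2.imwrite("pics/arm.png",big)
L=(C-np.array([q[0],q[1],0])); c,s=np.cos(q[2]),np.sin(q[2])
X=c*L[...,0]+s*L[...,1]; Y=-s*L[...,0]+c*L[...,1]; Z=L[...,2]
k=(X>26)&(X<52)&(Y>65)&(Y<140)&(Z>70)&(Z<165)
print(k.sum()); A=np.polyfit(Y[k],Z[k],1); print("slope angle",np.arctan(A[0]),"a~",.5-np.arctan(A[0]),"z at y0",A[1])
print("a via mean from pivot", .5-np.arctan2(Z[k].mean()-160,Y[k].mean()), X[k].mean())
E
```

```text
time: 13.22
tool_pos: [647.5, 203.1, 102.7]
tcp_rot: [2.176, 1.57, 0.269]
contact_force: [-0.9, 2.0, 6.7]
grip_width: 0.5
t 13.22 pos [647.5 203.1 102.7] F [-0.9  2.   6.7] w 0.5
press pos [ -0.3 155.7 102.7] jaw deg press -0.3 j6 0.53
delta tool cm [-0.21  0.03 -0.09]
turn about tool x needed -0.005 (tool-x down) [ 0.001  0.    -1.   ]
308
slope angle -0.4108438273573952 a~ 0.9108438273573952 z at y0 162.11429042983937
a via mean from pivot 0.8931586997758745 36.94640716758927
```

View pics/arm.png

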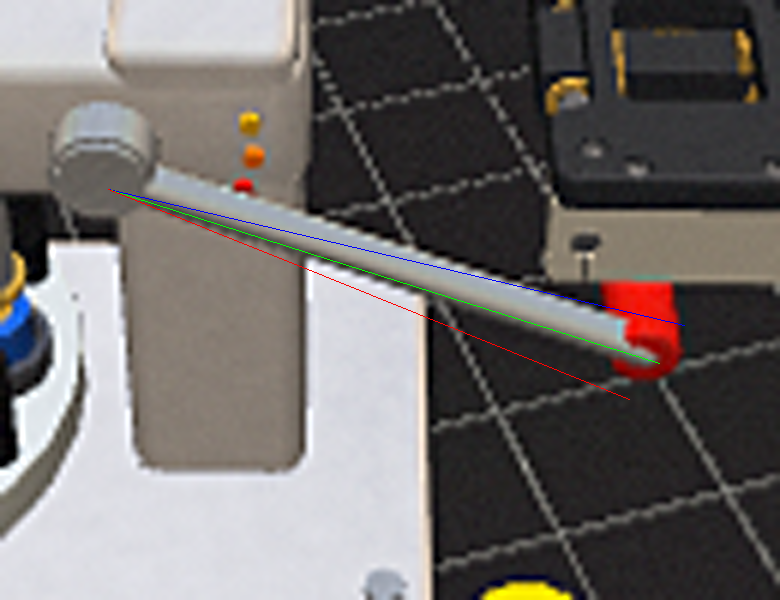

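```bash
python3 -m handwheel '[[[0.15,0,0.07,0],[0,0,0,0]]]' 0
python3 -m handwheel '[[[0,0,0,0],[0,0,0,0],[0,0,0,0],[0,0,0,0],[0,0,0,0],[0,0,0,0]]]'
python3 - <<'E'
from plant import bot
from h import *
plan([0,155.1,101.5],0,bot)
p,d=bot.capture("scene"); m=bot.camera_model("scene"); C=cloud(m,d); cv2.imwrite("pics/s11.png",p[:,:,::-1])
cv2.imwrite("pics/s11z.png",cv2.resize(p[180:400,130:400,::-1],None,fx=2.7,fy=2.7,interpolation=cv2.INTER_CUBIC))
for l in ["blue_die","red_die","spool","snap_box","shears","grip"]:
    print(l,[(v["point"],round(v["conf"],2)) for v in bot.spot_point("scene",l)[:2]])
print(proj(m,P2W([0,-45,70])), "blue base pred",proj(m,P2W([0,-45,48])))
L=(C-np.array([q[0],q[1],0])); c,s=np.cos(q[2]),np.sin(q[2])
X=c*L[...,0]+s*L[...,1]; Y=-s*L[...,0]+c*L[...,1]; Z=L[...,2]
k=(X>26)&(X<52)&(Y>65)&(Y<140)&(Z>70)&(Z<165)
A=np.polyfit(Y[k],Z[k],1); print("a~",.5-np.arctan(A[0]))
p,d=bot.capture("top"); cv2.imwrite("pics/t11.png",p[:,:,::-1])
for l in ["spool","snap_box","shears","red_die"]:
    print(l,[(v["point"],round(v["conf"],2)) for v in bot.spot_point("top",l)[:2]])
E
```

```text
time: 13.43
tool_pos: [647.4, 202.6, 101.4]
tcp_rot: [2.296, 1.57, 0.389]
contact_force: [-1.4, 2.5, 6.3]
grip_width: 0.1
time: 13.93
tool_pos: [647.4, 202.7, 101.6]
tcp_rot: [2.295, 1.57, 0.389]
contact_force: [0.8, 2.1, 7.0]
grip_width: 0.5
t 13.93 pos [647.4 202.7 101.6] F [0.8 2.1 7. ] w 0.5
press pos [ -0.3 155.2 101.6] jaw deg press -0.3 j6 0.53
delta tool cm [0.01 0.03 0.01]
turn about tool x needed -0.005 (tool-x down) [ 0.001  0.    -1.   ]
blue_die [([233.7, 259.5], 0.53)]
red_die [([177.6, 277.7], 0.73), ([205.1, 214.5], 0.3)]
spool [([323.2, 323.5], 0.73)]
snap_box [([218.0, 350.4], 0.81), ([206.7, 216.9], 0.19)]
shears [([401.9, 293.0], 0.67)]
grip [([343.2, 244.1], 0.56)]
[[233.62415982 251.23535603]] blue base pred [[234.6734911  259.37073037]]
a~ 0.917567106022216
spool [([363.3, 210.2], 0.38)]
snap_box [([336.3, 159.9], 0.95)]
shears [([183.9, 170.1], 0.67)]
red_die [([364.3, 210.1], 0.69)]
```

View pics/s11z.png

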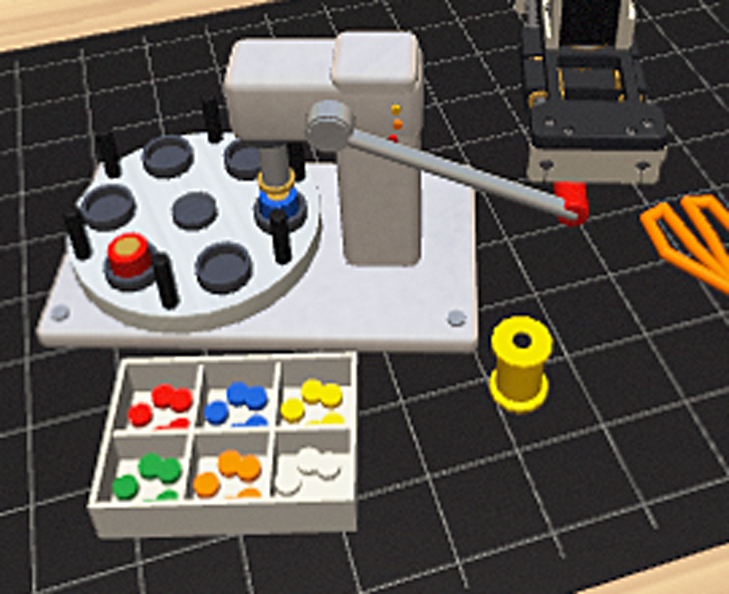

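View pics/t11.png

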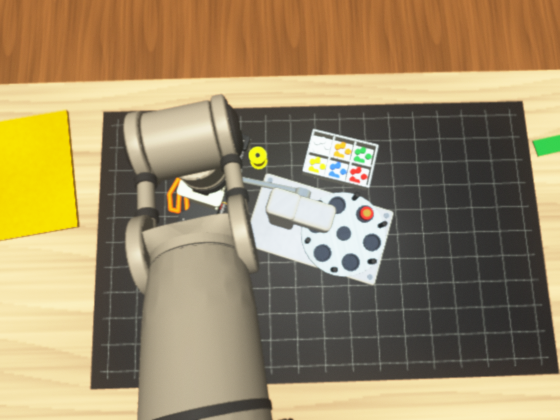

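The scene view shows the blue die under the lowered ram and the red die seated. The spool, box and shears are at their starting pixels. The lever reads about 0.92 by both the tip height and the depth fit, and the push holds steady at about 7 N. Handing in.

```bash
python3 - <<'E'
from plant import bot
print(bot.close_job()); o=bot.get_obs(); print(o['time'],o['tool_pos'],o['contact_force'])
E
```

```text
the job is handed in; nothing more can be done
None
the job is handed in; nothing more can be done
```

I turned the turret one click clockwise by peg_l, which put the blue die under the ram. Then I pushed the lever down along its arc with closed fingertips and handed the job in at about 14 s, still holding it.

**Lever:** it was at about 0.92 rad, just past the third click at 0.9 and short of the stop at 1.05. Fingertip height and a depth fit of the arm's slope agreed on this, while a rougher estimate from the pivot, one step earlier, read 0.89. The push was steady at about 7 N, but I never saw a distinct click in the force readings.

**Dies and loose items:**
- **Dies:** the blue die was under the ram and the red die was in its cup. Blue's detected position matched the predicted one within 1 px.
- **Spool:** the scene camera put it within about 3 px of its start. From above, the network mistook the red die for it at low confidence (0.38), but in that picture the spool was where it started.
- **Box and shears:** both were within about 2 px of their starting positions in both cameras.

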